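# Lift a wet-painted dollhouse door onto the drying stand

## Robot

A 6-joint arm with a two-finger parallel gripper is mounted at the origin on the work surface. World frame = base frame: x ahead of the robot, y to its left, z up, the work surface at z = 0. Lengths are in mm, angles in rad, forces in N, time in s.
With the tool pointing down it reaches from about 350 to 775 mm from the base axis. Payload 7.3 kg.
Tool frame: the origin (TCP) lies on the centre line of the jaws, within the pads' length; the fingertips stand 14 mm ahead of it and the grasp point (between the pads) lies 5 mm behind it; z points along the fingers, y is the line along which they close (so a half turn about z gives the same grasp; the last joint's range is limited). The gripper opens to 92 mm and grips with 3 to 60 N. Pads are 19 mm wide; open, the fingers measure 130 mm over their backs; the gripper's body (75 mm by 190 mm) begins 47 mm behind the grasp point.
Start: joints at [-1.316, 0.342, 1.524, -0, 1.275, -0.146], TCP at [204.855, -483.403, 240.741] pointing down, gripper open.
Joint ranges: [-2.53, 2.53], [-0.77, 2.02], [0.04, 2.7], [-1, 4.14], [0.28, 2.66], [-3.11, 3.11]. Speed limits (rad/s): [2.57, 2.57, 3.14, 3.14, 3.14, 3.14].

## Interface

Orientations are given as [roll, pitch, yaw] about the fixed x, y, z axes, in that order (R = Rz(yaw) Ry(pitch) Rx(roll)).
In Python, from plant import get_obs, capture, bot, spot_in, trace, pinpoint gives the robot as it stands.
- The arm moves only by the tool play_rows, never from a script. Its argument "rows" is a list of rows, each a list of 2 entries, a list of its own where there are three numbers: the shift along the world's x, y, z in units of 3 cm (1.0 is 3 cm), then the turn, a rotation vector about the world's x, y, z in units of 8 degrees (1.0 is 8 degrees). A call has 1 to 12 rows; each row shifts and turns the commanded pose from where the row before left it; what a row does not reach is not made up. A row lasts 1/8 s, in which the tool goes at most 62.5 mm and 10.7 degrees, less where a joint would pass 70% of its speed; a pose out of reach is approached as far as the arm can. A call with a number of a shift or a turn outside -1 to 1 is refused whole. A call with a gripper value outside its range is refused whole. "hand" is the opening, from -1 (shut) to 1 (fully open), set as the call begins (left out, the last holds). The fingers move at their own pace and stop on an object; the grip force is fixed at half the most. Time passes only in rows, so rows that do not move let the fingers close. It gives the time, the measured TCP pose, the force, the opening and the grip force at its end, in the units of the state.
- get_obs(): the state, without advancing time (a new reading comes with each control period).
- capture(name): name is "side" or "top"; returns a dict with "frame" (384x512x3 uint8, red, green, blue), "fov_y" (degrees; the focal length in pixels is half the picture's height over the tangent of half this angle, whatever the lens; pixels are square), "cx", "cy" (the principal point, pixels), "rvec" (rotation vector, rad) and "tvec" (3), from world to camera coordinates, as OpenCV has them. Camera axes: x right, y down, z forward; pixel columns grow to the right and rows downward; lengths in mm; the calibration is good to about 2 mm. A picture is of the moment at which its call begins. There is no depth.
- bot.close_job(): hands the job in; it is judged then, once.
Trained networks look in the newest picture that a camera, given by its name, has taken for a name from the list of things; names that differ only in an ending like _2 or _b are one class to them, and where a whole thing is asked for, a point or a joint stands for the part that bears it (a point fixed in the world has none). Each returns a list of dicts, best first, with "p" (0 to 1); they miss things now and then, are a little off and sometimes report something else, mostly with a low value. They report only what shows in the picture. A call takes as long as a camera call.
- spot_in(query, camera): "at" ([row, column] in pixels, amid what is visible of it).
- trace(query, camera): "mask" (384x512 bool, what is visible of it) and "at" ([row, column] in pixels, amid what is visible of it).
- pinpoint(query, camera): "at" ([row, column] in pixels: a listed point, or the origin of a listed thing).
The state is a dict: "time": time; "joint_positions": joint angles; "dq": joint speeds; "tau": joint torques, N m; "tool_pos": TCP position; "tcp_rot": TCP orientation; "contact_force": force on the tool from outside, world axes, zero at the start; "moment": the same for the moment, N m; "grip_width": finger opening in mm; "finger_force": force on a finger pad.
Only numpy, scipy, OpenCV 4.12 (cv2) and the standard library are available. Lean on these libraries where they do the work, as an engineer would, in place of code of your own. Each camera call takes 0.05 s, during which the arm holds its last target. There are 200 camera calls.

## Task

The green dollhouse door lying on the blue painting stand is freshly painted, so no part of the robot may touch it: take the spatula with the red handle, slide its blade under the door, lift it clear and carry it on the blade to the pine drying stand. Lower it there without dropping it, so that it lies across both rails, centred and square like it lay before, then draw the blade out completely and lay the spatula flat on the desk. Leave the other things on the desk where they are.

Things in the scene. Friction and masses are not known exactly. Their poses are not given: they have to be found in the camera images.
- door: Freshly painted green dollhouse door, tiny brass knob: flat panel 76 (x) x 170 (y) x 9 mm (z), about 75 g, lying flat across the rails of the painting stand, its long side across the rails. Origin: centre of its underside (mouldings and knob add up to 6 mm on top). The robot must not touch it.
- lifter: Lifting spatula, 150 g, flat on the desk. Its x points along the blade to the tip, z up. Origin: on the blade's underside, mid carrying part. Aluminium blade x = -75 to +45 mm, y = -35 to +35, 4 mm thick. Upright web at x = -70 to -62. Raised red handle bar x = -152 to -57, 22 mm wide (y), from 45 to 71 mm above the blade's underside. Centre of mass near x = -40 mm.
- lifter_grip (a point): Where to grip the spatula's handle from above (close the fingers along the lifter's y, 22 mm wide): lifter x = -82 mm, y = 0, 58 mm above the blade's underside (middle of the bar's height). It moves with the lifter and its axes are the lifter's.
- paint_stand: Blue painting stand, steel-topped rails, fixed; the door starts on it. Two rails along x, 140 mm long, 10 wide, 24 high, centred at y = -60 and +60 mm (110 mm free between, bare desk below). A cross bar 7 mm high at x = +60 to +70 mm joins them at the far end; the end towards the robot (-x) is open. Origin: on the desk, centred between the rails.
- dry_stand: Pine drying stand, cork-topped rails, fixed, empty at the start; same shape, sizes, origin and axes as the painting stand; either may be left or right. The door belongs centred over its origin, underside 24 mm above the desk, long side along the stand's y (either way round).
- scraper: Steel scraper with dark wooden handle, 173 x 55 x 14 mm, loose, lying between the two stands; bystander. Origin: on the desk near its middle.
- calipers: Brass calipers, 150 x 40 x 10 mm, loose, lying at the right; bystander. Origin: under the middle of the beam.
- paint_tin: Tin with green label, 68 mm diameter, 75 mm high, loose, at the left; bystander. Origin: centre of its foot.
- brush_pot: Blue pot with brushes, 72 mm diameter, 177 mm high with brushes, loose, at the right; bystander. Origin: centre of its foot.

How it is judged:
By the outcome, as a careful person would: the job done as asked, in the order asked, and still so for the second after the job is handed in, with the robot touching nothing.
It also fails if it takes over 54 s, if anything falls off the work surface, if the arm or the gripper's body presses on something with over 40 N, if the wrist force passes 120 N, or if a joint passes its speed limit or range.

## Working session

There is one attempt and no reset: what is moved stays moved. The work goes in short steps, Python scripts to look and compute and a tool call to move; the robot and the scene stay as the last step left them, time stands still between calls to the robot, and variables do not carry over. Pictures are saved under pics/ and viewed, at most 10 in all, crops included, and the job is handed in when it is done.

Besides the shell and the picture viewer there is one more tool, called after ">>>" as name(argument=value, ...), one argument or row to a line, values as JSON. play_rows: Moves the arm, as the interface text tells. Shifts and turns lie within -1 to 1; 1 stands for 3 cm of shift or 8 degrees of turn. Its arguments: {"type":"object","properties":{"rows":{"type":"array"},"hand":{"type":"number"}},"required":["rows"]}

```bash
mkdir -p pics; cat > h.py <<'E'
import numpy as np, cv2
from plant import get_obs, capture, bot, spot_in, trace, pinpoint
def cam(c):
    f=192/np.tan(np.radians(c['fov_y'])/2)
    K=np.array([[f,0,c['cx']],[0,f,c['cy']],[0,0,1]]);R=cv2.Rodrigues(np.array(c['rvec'],float))[0]
    return K,R,np.array(c['tvec'],float).reshape(3)
def plane(c,at,z):
    K,R,t=cam(c);d=R.T@np.linalg.solve(K,[at[1],at[0],1]);o=-R.T@t
    return o+d*(z-o[2])/d[2]
def tri(cs,ats):
    A=[];b=[]
    for c,at in zip(cs,ats):
        K,R,t=cam(c);d=R.T@np.linalg.solve(K,[at[1],at[0],1]);d/=np.linalg.norm(d);o=-R.T@t
        P=np.eye(3)-np.outer(d,d);A.append(P);b.append(P@o)
    return np.linalg.lstsq(np.vstack(A),np.hstack(b),rcond=None)[0]
def proj(c,p):
    K,R,t=cam(c);q=K@(R@np.asarray(p,float)+t);return q[:2]/q[2]
def rect(mask,c,z):
    m=max(cv2.findContours(mask.astype(np.uint8),0,1)[0],key=cv2.contourArea)[:,0]
    P=np.array([plane(c,(v,u),z)[:2] for u,v in m],np.float32);return cv2.minAreaRect(P)
E
python3 - <<'E'
from h import *
C={n:capture(n) for n in('top','side')}
for n in C: cv2.imwrite(f'pics/{n}0.png',C[n]['frame'][:,:,::-1]); print(n,C[n]['fov_y'],(-cam(C[n])[1].T@cam(C[n])[2]).round())
for q in['door','lifter','lifter_grip','paint_stand','dry_stand','scraper','calipers','paint_tin','brush_pot']:
    a={}
    for n in C:
        r=pinpoint(q,n); a[n]=r[0]['at'] if r else None
        print(q,n,[(np.round(x['at'],1).tolist(),round(x['p'],2)) for x in r[:2]], end=' ')
        if r: print('z0',plane(C[n],r[0]['at'],0).round(1))
    if all(a.values() if 0 else [v is not None for v in a.values()]): print('   tri',tri([C[n] for n in C],[a[n] for n in C]).round(1))
for q,z in[('door',33),('lifter',4),('paint_stand',24),('dry_stand',24)]:
    r=trace(q,'top')
    if r: print(q,r[0]['p'],r[0]['mask'].sum(),rect(r[0]['mask'],C['top'],z))
print(get_obs())
E
```

```text
top 52.62653460956121 [ 297.   22. 1417.]
side 51.00384009442486 [-128.  662.  658.]
door top [([165.2, 194.2], 0.75)] z0 [662.3 210.2   0. ]
door side [([220.8, 175.6], 0.68)] z0 [679.8 208.9   0. ]
   tri [663.3 212.7   9.6]
lifter top [([227.8, 253.1], 0.72)] z0 [432.1 -14.9   0. ]
lifter side [([223.3, 294.4], 0.56)] z0 [441.  -14.6   0. ]
   tri [434.6 -12.6   3.8]
lifter_grip top [([219.1, 280.9], 0.6)] z0 [ 466.2 -116.5    0. ]
lifter_grip side [([198.8, 316.3], 0.92)] z0 [ 475.7 -151.2    0. ]
   tri [ 458.2 -117.5   24.7]
paint_stand top [] paint_stand side [([228.4, 181.6], 0.62), ([198.5, 246.2], 0.31)] z0 [639.4 217.    0. ]
dry_stand top [([227.4, 253.5], 0.45)] z0 [433.6 -16.3   0. ]
dry_stand side [([175.5, 289.2], 0.63)] z0 [ 625.6 -197.2    0. ]
   tri [431.6  -1.4 157.1]
scraper top [([174.9, 256.3], 0.67)] z0 [630.6 -23.4   0. ]
scraper side [([197.7, 245.0], 0.97)] z0 [630.   -5.7   0. ]
   tri [637.5 -19.9 -11. ]
calipers top [([230.1, 348.9], 0.61)] z0 [ 430.9 -366.7    0. ]
calipers side [] paint_tin top [([202.5, 125.7], 0.75)] z0 [515.2 454.    0. ]
paint_tin
[... 727 characters left out ...]
.2, 'joint_positions': array([-1.31598669e+00,  3.42004564e-01,  1.52408619e+00, -3.54496984e-05,
        1.27543442e+00, -1.45966535e-01]), 'dq': array([-4.05875208e-04,  6.33170188e-05, -7.56260481e-04, -7.14913410e-04,
       -9.57552126e-04, -9.63858798e-04]), 'tau': array([-1.06475021e-03, -4.31145072e+01, -2.44484425e+01,  7.18800654e-02,
        4.85604303e-02, -2.47555811e-06]), 'tool_pos': array([ 204.85006338, -483.3986126 ,  240.74296643]), 'tcp_rot': array([3.14153083e+00, 4.33693548e-05, 4.00786489e-01]), 'contact_force': array([-0.84128826,  0.567674  , -0.71555398]), 'moment': array([ 0.0112087 ,  0.07338777, -0.00726367]), 'finger_force': 0.0, 'grip_width': 91.40478378164751}
```

```bash
python3 - <<'E'
import cv2
a=cv2.imread('pics/top0.png');cv2.imwrite('pics/top0c.png',cv2.resize(a[120:270,110:390],None,fx=2.85,fy=2.85,interpolation=cv2.INTER_CUBIC))
a=cv2.imread('pics/side0.png');cv2.imwrite('pics/side0c.png',cv2.resize(a[130:330,90:380],None,fx=2.7,fy=2.7,interpolation=cv2.INTER_CUBIC))
E
```

```text
(no output)
```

View pics/top0c.png

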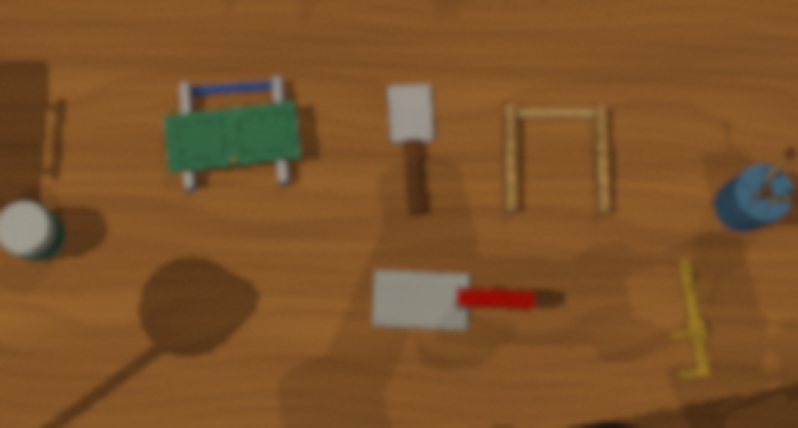

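View pics/side0c.png

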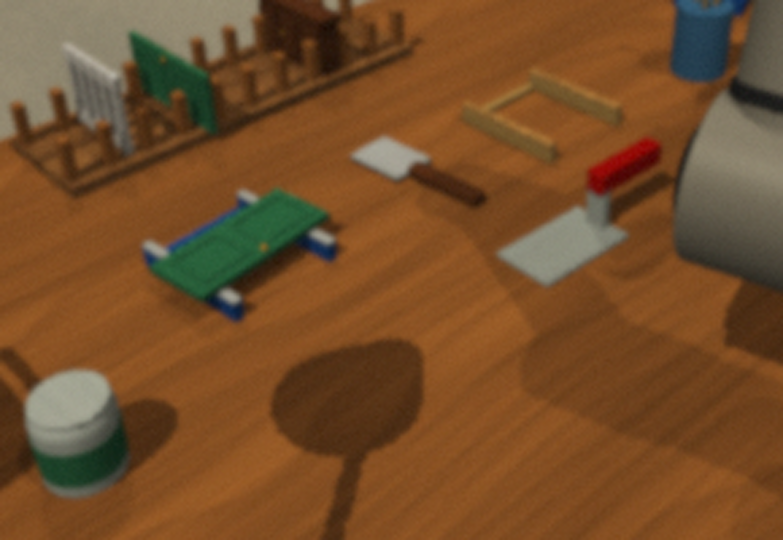

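Top crop: the door and blue stand are at upper left, crop (232,135). The pine stand is at right (557,160), with its cross bar at the far end. The lifter blade is at (420,300), tip to the left (+y), handle to the right. The scraper is at (412,150). The side view agrees. Next I'll fit the known shapes to the masks in both views.

```bash
cat > fit.py <<'E'
from h import *
from scipy.optimize import minimize
def box(x0,x1,y0,y1,z0,z1): return np.array([[x,y,z] for x in(x0,x1) for y in(y0,y1) for z in(z0,z1)],float)
ST=[box(-70,70,-65,-55,0,24),box(-70,70,55,65,0,24),box(60,70,-60,60,0,7)]
G=dict(door=[box(-38,38,-85,85,0,9)],paint_stand=ST,dry_stand=ST,
 lifter=[box(-75,45,-35,35,0,4),box(-70,-62,-11,11,0,45),box(-152,-57,-11,11,45,71)])
def render(c,boxes,p,z,S=4):
    x,y,a=p[:3]; pit=p[3] if len(p)>3 else 0
    if len(p)>4: z=p[4]
    R=cv2.Rodrigues(np.array([0,0,a]))[0]@cv2.Rodrigues(np.array([0,pit,0.]))[0]
    m=np.zeros((384*S,512*S),np.uint8)
    for b in boxes:
        q=np.array([proj(c,R@v+[x,y,z]) for v in b])
        h=cv2.convexHull(((q+.5)*S*16).astype(np.int32))
        cv2.fillConvexPoly(m,h,255,shift=4)
    return cv2.resize(m,(512,384),interpolation=cv2.INTER_AREA)/255.
def fit(C,M,boxes,p0,z,ign={},step=(8,8,.08,.05,6)):
    def cost(p):
        e=0
        for n in M:
            d=(cv2.GaussianBlur(render(C[n],boxes,p,z),(0,0),1)-cv2.GaussianBlur(M[n].astype(float),(0,0),1))**2
            if n in ign: d=d*(1-ign[n])
            e+=d.sum()/M[n].sum()
        return e
    s=[p0]+[np.array(p0)+np.eye(len(p0))[i]*step[i] for i in range(len(p0))]
    r=minimize(cost,p0,method='Nelder-Mead',options=dict(initial_simplex=np.array(s,float),xatol=.02,fatol=1e-5,maxiter=300))
    return r.x,r.fun
E
python3 - <<'E'
from fit import *
C={n:capture(n) for n in('top','side')}
T={q:{n:(lambda r:r[0]['mask'] if r else None)(trace(q,n)) for n in C} for q in G}
import pickle;pickle.dump((C,T),open('s0.pkl','wb'))
P={'door':([648,220,.12],24),'lifter':([434,-13,1.55],0),'paint_stand':([650,220,.12],0),'dry_stand':([628,-199,.02],0)}
dm={n:cv2.dilate(T['door'][n].astype(np.uint8),np.ones((3,3))) for n in C}
for q,(p,z) in P.items():
    for ns in(('top','side'),('top',),('side',)):
        M={n:T[q][n] for n in ns if T[q][n] is not None}
        if M: print(q,ns,*[np.round(v,3) for v in fit(C,M,G[q],p,z,dm if q=='paint_stand' else {})])
E
```

```text
door ('top', 'side') [6.46547e+02 2.18650e+02 1.71000e-01] 0.042
door ('top',) [6.47732e+02 2.19584e+02 1.69000e-01] 0.005
door ('side',) [6.43862e+02 2.17784e+02 1.66000e-01] 0.023
lifter ('top', 'side') [442.958 -15.209   1.548] 0.054
lifter ('top',) [445.324 -13.558   1.547] 0.007
lifter ('side',) [439.773 -14.557   1.546] 0.005
paint_stand ('top', 'side') [6.54824e+02 2.18249e+02 9.30000e-02] 0.107
paint_stand ('top',) [6.56712e+02 2.19831e+02 9.00000e-02] 0.023
paint_stand ('side',) [6.50780e+02 2.17302e+02 9.20000e-02] 0.01
dry_stand ('top', 'side') [ 630.118 -201.482    0.   ] 0.127
dry_stand ('top',) [ 6.31319e+02 -2.00839e+02  1.70000e-02] 0.07
dry_stand ('side',) [ 6.27724e+02 -2.01543e+02 -8.00000e-03] 0.042
```

>>> play_rows(
  rows=[
    [[0.6,0.95,-0.2],[0,0,0.7]],
    [[0.6,0.95,-0.2],[0,0,0.7]],
    [[0.6,0.95,-0.2],[0,0,0.7]],
    [[0.6,0.95,-0.2],[0,0,0.7]],
    [[0.6,0.95,-0.2],[0,0,0.7]],
    [[0.6,0.95,-0.2],[0,0,0.7]],
    [[0.6,0.95,-0.2],[0,0,0.7]],
    [[0.6,0.95,-0.2],[0,0,0.7]],
    [[0.6,0.95,-0.2],[0,0,0.7]],
    [[0.6,0.95,-0.2],[0,0,0.7]],
    [[0.6,0.95,-0.2],[0,0,0.7]],
    [[0.6,0.95,-0.2],[0,0,0.5]],
  ],
  hand=1,
)

```text
time: 3.2
tool_pos: [421.5, -140.5, 168.7]
tcp_rot: [3.141, 0.0, 1.548]
contact_force: [0.4, 0.1, -0.1]
grip_width: 91.6
finger_force: 0.0
```

>>> play_rows(
  rows=[
    [[0.33,0.73,0],[0,0,0]],
    [[0.32,0.73,-0.6],[0,0,0]],
    [[0,0,-0.9],[0,0,0]],
    [[0,0,-0.9],[0,0,0]],
    [[0,0,-0.8],[0,0,0]],
    [[0,0,-0.5],[0,0,0]],
    [[0,0,-0.16],[0,0,0]],
    [[0,0,0],[0,0,0]],
  ],
)

```text
time: 4.2
tool_pos: [440.5, -97.7, 53.1]
tcp_rot: [3.141, 0.0, 1.546]
contact_force: [0.2, -0.2, 0.3]
grip_width: 91.8
finger_force: 0.0
```

>>> play_rows(
  rows=[
    [[0,0,0],[0,0,0]],
    [[0,0,0],[0,0,0]],
    [[0,0,0],[0,0,0]],
    [[0,0,0],[0,0,0]],
    [[0,0,0],[0,0,0]],
    [[0,0,0],[0,0,0]],
    [[0,0,0],[0,0,0]],
  ],
  hand=-1,
)

```text
time: 5.08
tool_pos: [440.4, -97.6, 52.9]
tcp_rot: [3.142, 0.0, 1.546]
contact_force: [-0.0, 0.6, -0.0]
grip_width: 26.0
finger_force: 0.0
```

>>> play_rows(
  rows=[
    [[0,0,0],[0,0,0]],
    [[0,0,0],[0,0,0]],
    [[0,0,0],[0,0,0]],
    [[0,0,0],[0,0,0]],
  ],
)

```text
time: 5.58
tool_pos: [440.3, -97.6, 52.9]
tcp_rot: [-3.141, -0.0, 1.546]
contact_force: [-0.7, -0.6, 0.2]
grip_width: 21.9
finger_force: 29.9
```

>>> play_rows(
  rows=[
    [[0,0,0.1],[0,0,0]],
    [[0,0,0.3],[0,0,0]],
    [[0,0,0.6],[0,0,0]],
    [[0,0,0.6],[0,0,0]],
    [[0,0,0.3],[0,0,0]],
    [[0,0,0.1],[0,0,0]],
  ],
)

```text
time: 6.32
tool_pos: [440.5, -97.7, 113.5]
tcp_rot: [3.141, 0.0, 1.546]
contact_force: [0.3, 0.1, -2.9]
grip_width: 21.9
finger_force: 29.9
```

>>> play_rows(
  rows=[
    [[-0.03,0.4,0],[0,0,-0.41]],
    [[-0.05,0.62,0],[0,0,-0.66]],
    [[-0.06,0.77,0],[0,0,-0.82]],
    [[-0.07,0.85,0],[0,0,-0.9]],
    [[-0.08,0.93,0],[0,0,-0.98]],
    [[-0.08,0.93,0],[0,0,-0.98]],
    [[-0.08,0.93,0],[0,0,-0.98]],
    [[-0.08,0.93,0],[0,0,-0.98]],
    [[-0.07,0.85,0],[0,0,-0.9]],
    [[-0.06,0.77,0],[0,0,-0.82]],
    [[-0.06,0.7,0],[0,0,-0.73]],
    [[-0.05,0.59,0],[0,0,-0.7]],
  ],
)

```text
time: 7.82
tool_pos: [416.7, 181.2, 112.4]
tcp_rot: [3.141, 0.001, 0.166]
contact_force: [-0.8, -0.3, -1.7]
grip_width: 21.9
finger_force: 29.9
```

>>> play_rows(
  rows=[
    [[0,0,0],[0,0,0]],
    [[0,0,0],[0,0,0]],
  ],
)

```text
time: 8.07
tool_pos: [417.0, 180.1, 112.6]
tcp_rot: [3.141, 0.001, 0.171]
contact_force: [0.1, -0.1, -1.5]
grip_width: 22.0
finger_force: 29.9
```

```bash
cat > meas.py <<'E'
import sys
from fit import *
C={n:capture(n) for n in('top','side')}
o=get_obs();yaw=o['tcp_rot'][2];t=o['tool_pos'];print('t',o['time'],t.round(1),o['tcp_rot'].round(4),o['moment'].round(2),o['contact_force'].round(1))
p=[t[0]+82*np.cos(yaw),t[1]+82*np.sin(yaw),yaw,0,t[2]-53]
T={}
for n in C:
    r=trace('lifter',n);T[n]=r[0]['mask'];print(n,r[0]['p'],T[n].sum())
print('exp',np.round(p,3))
A=sys.argv[1]
for ns in(('top','side'),('top',),('side',)):
    print(ns,*[np.round(v,3) for v in fit(C,{n:T[n] for n in ns},G['lifter'],p if len(ns)>1 else p[:3],p[4])])
for n in C: cv2.imwrite(f'pics/{n}{A}.png',C[n]['frame'][:,:,::-1])
E
python3 meas.py 1
```

```text
t 8.175 [417.2 179.9 112.8] [3.1413e+00 5.0000e-04 1.6940e-01] [-0.    0.06 -0.03] [-0.2 -1.  -2.1]
top 0.66 66
side 0.64 1129
exp [4.98048e+02 1.93686e+02 1.69000e-01 0.00000e+00 5.97910e+01]
('top', 'side') [ 571.634  255.985    0.734    1.319 -202.382] 2.665
('top',) [5.19561e+02 2.04088e+02 1.98000e-01] 10.384
('side',) [4.95988e+02 1.98036e+02 1.93000e-01] 0.302
```

```bash
cat > ov.py <<'E'
import sys
from fit import *
# overlay expected lifter outline
n,A,x0,y0,x1,y1=sys.argv[1],sys.argv[2],*map(int,sys.argv[3:7])
import pickle; C=pickle.load(open('s0.pkl','rb'))[0]
o=get_obs();yaw=o['tcp_rot'][2];t=o['tool_pos']
p=[t[0]+82*np.cos(yaw),t[1]+82*np.sin(yaw),yaw]
s=3 if len(sys.argv)<8 else float(sys.argv[7])
a=cv2.imread(f'pics/{n}{A}.png');a=cv2.resize(a[y0:y1,x0:x1],None,fx=s,fy=s,interpolation=cv2.INTER_CUBIC)
for b in G['lifter']:
    m=render(C[n],[b],p,t[2]-53)[y0:y1,x0:x1];m=(cv2.resize(m,None,fx=s,fy=s)>.5).astype(np.uint8)
    cv2.drawContours(a,cv2.findContours(m,0,1)[0],-1,(255,255,0),1)
cv2.imwrite(f'pics/{n}{A}ov.png',a)
E
python3 ov.py side 1 120 130 350 310 3.3
```

```text
(no output)
```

View pics/side1ov.png

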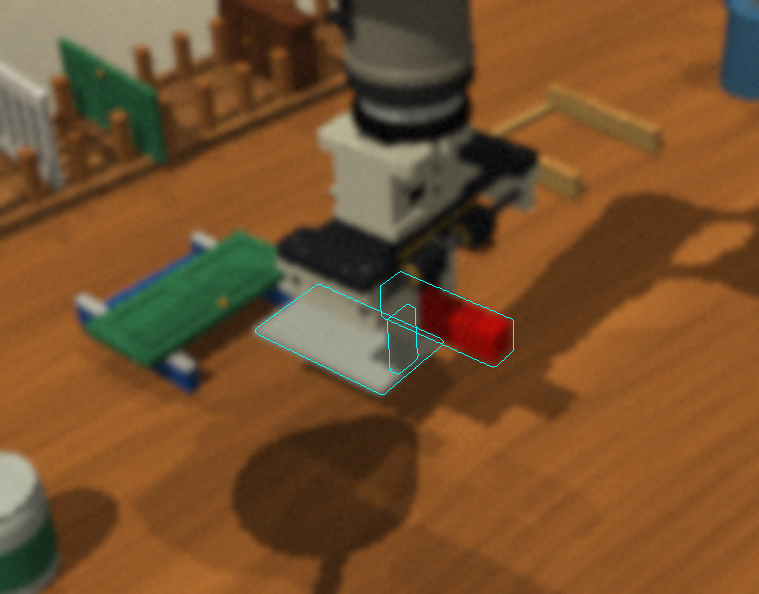

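The side overlay of the expected spatula pose (cyan, blade near crop (340,345)) matches the picture, so the grasp is good and the blade level. I'll lower it and insert.

>>> play_rows(
  rows=[
    [[0,0,-0.3],[0,0,0]],
    [[0,0,-0.5],[0,0,0]],
    [[0,0,-0.5],[0,0,0]],
    [[0,0,-0.26],[0,0,0]],
    [[0,0,-0.06],[0,0,0]],
    [[0,0,0],[0,0,0]],
  ],
)

```text
time: 9.02
tool_pos: [417.4, 180.5, 64.5]
tcp_rot: [3.142, -0.0, 0.169]
contact_force: [0.5, -0.3, -1.7]
grip_width: 21.7
finger_force: 29.9
```

>>> play_rows(
  rows=[
    [[0.3,0.05,0],[0,0,0]],
    [[0.5,0.09,0],[0,0,0]],
    [[0.6,0.1,0],[0,0,0]],
    [[0.6,0.1,0],[0,0,0]],
    [[0.6,0.1,0],[0,0,0]],
    [[0.6,0.1,0],[0,0,0]],
    [[0.6,0.1,0],[0,0,0]],
    [[0.5,0.09,0],[0,0,0]],
    [[0.4,0.07,0],[0,0,0]],
    [[0.25,0.04,0],[0,0,0]],
    [[0,0,0],[0,0,0]],
    [[0,0,0],[0,0,0]],
  ],
)

```text
time: 10.52
tool_pos: [565.3, 205.6, 64.2]
tcp_rot: [3.141, 0.001, 0.169]
contact_force: [0.0, 0.4, -1.1]
grip_width: 22.1
finger_force: 29.9
```

```bash
python3 - <<'E'
from fit import *
print(get_obs())
for n in('side','top'):
    c=capture(n);cv2.imwrite(f'pics/{n}2.png',c['frame'][:,:,::-1])
    r=trace('door',n)
    if r:print(n,r[0]['p'],fit({n:c},{n:r[0]['mask']},G['door'],[646,219,.17],24))
E
python3 ov.py side 2 120 130 320 290 3.7
```

```text
{'time': 10.525, 'joint_positions': array([ 2.21606488e-01,  6.61506058e-01,  1.51381034e+00, -1.36091024e-04,
        9.67039134e-01,  1.62332799e+00]), 'dq': array([ 0.0006821 , -0.00467307,  0.00159341,  0.00037663, -0.00089934,
       -0.00139855]), 'tau': array([-7.96088576e-02, -5.51516068e+01, -2.08053732e+01,  2.06188567e-02,
       -1.58356251e-01, -5.89137398e-04]), 'tool_pos': array([565.2508495 , 205.63511775,  64.23403428]), 'tcp_rot': array([3.14144078e+00, 7.55949538e-04, 1.69152079e-01]), 'contact_force': array([ 0.00669252,  0.43560016, -1.13354607]), 'moment': array([ 0.03557143,  0.08525709, -0.00952693]), 'finger_force': 29.933913946151733, 'grip_width': 22.11506356114482}
side 0.84 (array([6.45390242e+02, 2.19884522e+02, 2.11707674e-01]), np.float64(1.0714895919974918))
top 0.62 (array([6.62460991e+02, 1.53570399e+02, 5.41795492e-01]), np.float64(5.0779973173553525))
```

View pics/side2ov.png

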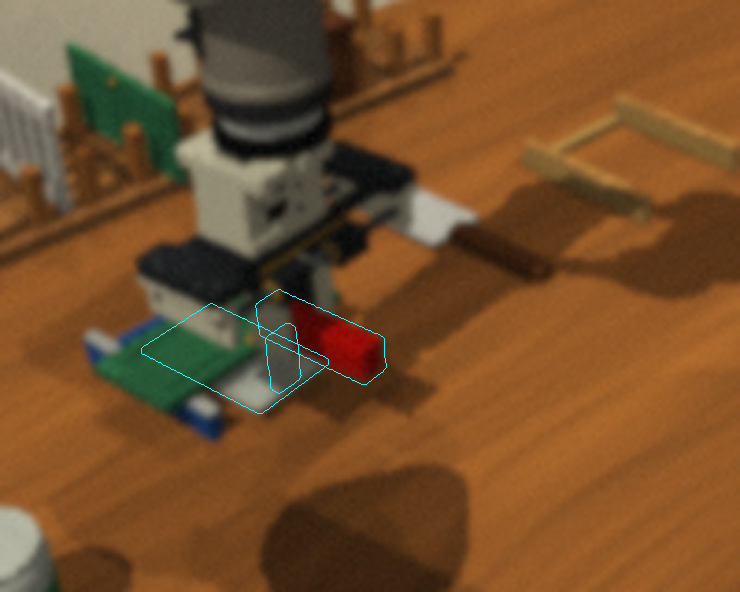

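The blade is under the door and between the rails, with no contact force. Now a slow lift.

>>> play_rows(
  rows=[
    [[0,0,0.1],[0,0,0]],
    [[0,0,0.1],[0,0,0]],
    [[0,0,0.06],[0,0,0]],
    [[0,0,0.04],[0,0,0]],
    [[0,0,0.04],[0,0,0]],
    [[0,0,0.06],[0,0,0]],
    [[0,0,0.1],[0,0,0]],
    [[0,0,0.2],[0,0,0]],
    [[0,0,0.3],[0,0,0]],
    [[0,0,0.4],[0,0,0]],
    [[0,0,0.3],[0,0,0]],
    [[0,0,0.1],[0,0,0]],
  ],
)

```text
time: 12.22
tool_pos: [566.2, 205.8, 119.4]
tcp_rot: [-3.142, -0.002, 0.169]
contact_force: [0.4, -0.2, -2.8]
grip_width: 21.7
finger_force: 29.9
```

>>> play_rows(
  rows=[
    [[0,0,0],[0,0,0]],
    [[0,0,0],[0,0,0]],
  ],
)

```text
time: 12.48
tool_pos: [565.5, 205.6, 117.9]
tcp_rot: [3.141, 0.001, 0.169]
contact_force: [-0.4, -0.6, -2.5]
grip_width: 21.8
finger_force: 29.9
```

```bash
python3 - <<'E'
from fit import *
o=get_obs();print(o['tool_pos'],o['tcp_rot'],o['moment'],o['contact_force'])
c=capture('side');cv2.imwrite('pics/side3.png',c['frame'][:,:,::-1])
E
python3 ov.py side 3 120 110 320 270 3.7
```

```text
[565.47052822 205.64315365 117.89344765] [3.14144401e+00 8.91157579e-04 1.69013252e-01] [0.00176857 0.15955806 0.03780958] [-0.44223218 -0.55112111 -2.53582026]
```

View pics/side3ov.png

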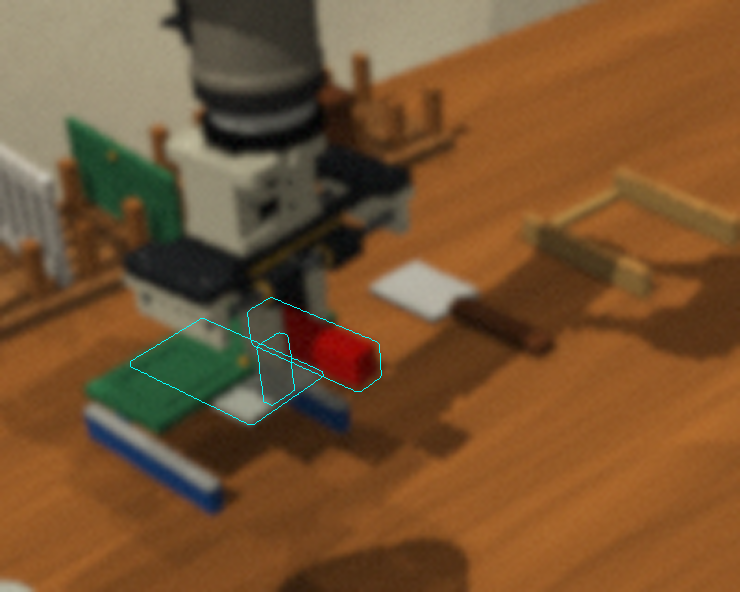

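The door is level on the blade at crop (170,370) and clear of the rails. Carrying it smoothly to the drying stand.

>>> play_rows(
  rows=[
    [[-0.025,-0.1,0],[0,0,-0.05]],
    [[-0.025,-0.2,0],[0,0,-0.05]],
    [[-0.025,-0.3,0],[0,0,-0.05]],
    [[-0.025,-0.4,0],[0,0,-0.05]],
    [[-0.025,-0.5,0],[0,0,-0.05]],
    [[-0.025,-0.6,0],[0,0,-0.05]],
    [[-0.025,-0.65,0],[0,0,-0.05]],
    [[-0.025,-0.7,0],[0,0,-0.05]],
    [[-0.025,-0.7,0],[0,0,-0.05]],
    [[-0.025,-0.7,0],[0,0,-0.05]],
    [[-0.025,-0.7,0],[0,0,-0.05]],
    [[-0.025,-0.7,0],[0,0,-0.05]],
  ],
)

```text
time: 14.02
tool_pos: [556.6, 16.6, 118.4]
tcp_rot: [3.141, -0.0, 0.085]
contact_force: [-0.1, -0.7, -3.5]
grip_width: 21.6
finger_force: 29.9
```

>>> play_rows(
  rows=[
    [[-0.025,-0.7,0],[0,0,-0.05]],
    [[-0.025,-0.7,0],[0,0,-0.05]],
    [[-0.025,-0.7,0],[0,0,-0.05]],
    [[-0.025,-0.7,0],[0,0,-0.05]],
    [[-0.025,-0.7,0],[0,0,-0.05]],
    [[-0.025,-0.7,0],[0,0,-0.05]],
    [[-0.025,-0.65,0],[0,0,-0.05]],
    [[-0.025,-0.6,0],[0,0,-0.05]],
    [[-0.025,-0.5,0],[0,0,-0.05]],
    [[-0.025,-0.4,0],[0,0,-0.05]],
    [[-0.025,-0.3,0],[0,0,-0.05]],
    [[-0.025,-0.2,0],[0,0,-0.04]],
  ],
)

```text
time: 15.52
tool_pos: [547.7, -187.6, 118.3]
tcp_rot: [-3.142, 0.0, 0.003]
contact_force: [-0.4, 0.2, -1.4]
grip_width: 22.0
finger_force: 29.9
```

>>> play_rows(
  rows=[
    [[0,-0.2,0],[0,0,0]],
    [[0,-0.15,0],[0,0,0]],
    [[0,-0.1,0],[0,0,0]],
    [[0,0,0],[0,0,0]],
    [[0,0,0],[0,0,0]],
    [[0,0,0],[0,0,0]],
  ],
)

```text
time: 16.27
tool_pos: [547.8, -200.6, 118.4]
tcp_rot: [3.142, 0.0, 0.003]
contact_force: [0.9, 0.2, -2.1]
grip_width: 21.5
finger_force: 29.9
```

```bash
python3 - <<'E'
from fit import *
o=get_obs();print(o['tool_pos'],o['tcp_rot'],o['moment'],o['contact_force'])
for n,x in(('side',(629,-201,0,0,o['tool_pos'][2]-49)),('top',(629,-201,0))):
    c=capture(n);cv2.imwrite(f'pics/{n}4.png',c['frame'][:,:,::-1])
    for q,z in(('door',o['tool_pos'][2]-49),('dry_stand',0)):
        r=trace(q,n)
        if r:print(n,q,r[0]['p'],r[0]['mask'].sum(),fit({n:c},{n:r[0]['mask']},G[q],[629,-201,0],z))
E
python3 ov.py side 4 200 80 400 240 3.7
```

```text
[ 547.77346503 -200.61698155  118.35896506] [3.14152325e+00 1.20621015e-05 3.09804282e-03] [ 0.01589057  0.14962762 -0.00233195] [ 0.89218402  0.17295474 -2.07472506]
side door 0.82 557 (array([ 6.27035170e+02, -1.92510944e+02,  4.55729226e-02]), np.float64(0.2179012709602248))
side dry_stand 0.63 417 (array([ 6.22157215e+02, -2.02608187e+02, -3.62870568e-02]), np.float64(0.41228843878210764))
top door 0.69 228 (array([ 6.42876484e+02, -1.73318683e+02, -2.17791057e-01]), np.float64(3.0336859785770667))
```

View pics/side4ov.png

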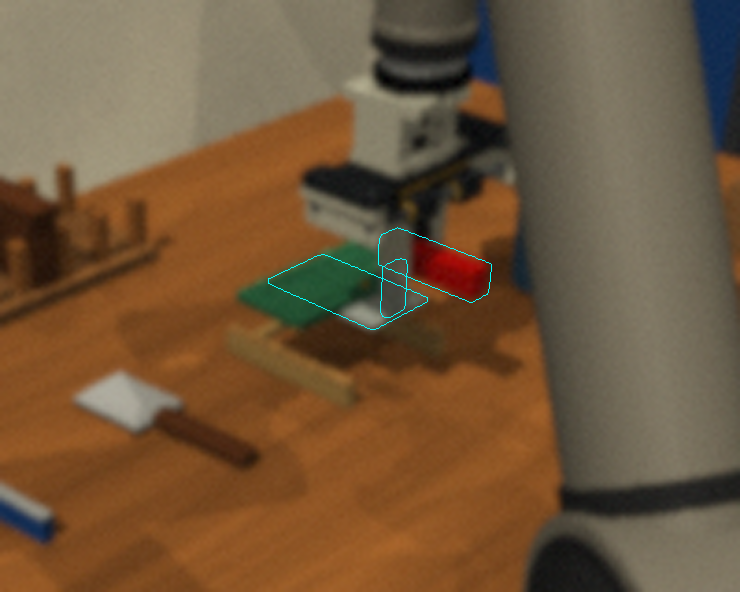

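```bash
cat > chk.py <<'E'
import sys
from fit import *
z=float(sys.argv[1]);col=int(sys.argv[2]);n='side'
c=capture(n);m=trace('door',n)[0]['mask']
ig=np.zeros((384,512));ig[:,col:]=1
for p in([627,-202,0],[627,-195,.05],[620,-205,-.05]): print(fit({n:c},{n:m},G['door'],p,z,{n:ig}))
print(np.where(m.any(0))[0][[0,-1]],np.where(m.any(1))[0][[0,-1]])
r=render(c,G['door'],[627,-202,0],z)>.5
print(np.where(r.any(0))[0][[0,-1]],np.where(r.any(1))[0][[0,-1]])
E
python3 chk.py 69 292; python3 chk.py 69 280
```

```text
(array([ 6.25994258e+02, -2.01094366e+02, -1.48473289e-02]), np.float64(0.0018023138179341983))
(array([ 6.26045283e+02, -2.00998737e+02, -1.84955578e-02]), np.float64(0.0017797470855394615))
(array([ 6.26251385e+02, -2.01344875e+02, -2.06665176e-02]), np.float64(0.001666312204579117))
[264 302] [146 169]
(array([ 6.22077532e+02, -2.03449018e+02, -4.16946288e-02]), np.float64(0.0011988614534112585))
(array([ 6.22493670e+02, -2.03640995e+02, -3.65348314e-02]), np.float64(0.0012507660452632512))
(array([ 6.21960596e+02, -2.03711641e+02, -4.38791703e-02]), np.float64(0.001287747440151176))
[264 302] [146 168]Traceback (most recent call last):
  File "chk.py", line 8, in <module>
    r=render(c,G['door'],[627,-202,0],z)>.5
      ~~~~~~^^^^^^^^^^^^^^^^^^^^^^^^^^^^
  File "fit.py", line 10, in render
    R=cv2.Rodrigues(np.array([0,0,a]))[0]@cv2.Rodrigues(np.array([0,pit,0.]))[0]
      ~~~~~~~~~~~~~^^^^^^^^^^^^^^^^^^^
cv2.error: OpenCV(4.12.0) /io/opencv/modules/calib3d/src/calibration_base.cpp:151: error: (-210:Unsupported format or combination of formats) The matrices must have 32f or 64f data type in function 'Rodrigues'

Traceback (most recent call last):
  File "chk.py", line 8, in <module>
    r=render(c,G['door'],[627,-202,0],z)>.5
      ~~~~~~^^^^^^^^^^^^^^^^^^^^^^^^^^^^
  File "fit.py", line 10, in render
    R=cv2.Rodrigues(np.array([0,0,a]))[0]@cv2.Rodrigues(np.array([0,pit,0.]))[0]
      ~~~~~~~~~~~~~^^^^^^^^^^^^^^^^^^^
cv2.error: OpenCV(4.12.0) /io/opencv/modules/calib3d/src/calibration_base.cpp:151: error: (-210:Unsupported format or combination of formats) The matrices must have 32f or 64f data type in function 'Rodrigues'
```

No slip: the door is within 2 mm of the target. Lowering gently.

>>> play_rows(
  rows=[
    [[0,0,-0.1],[0,0,0]],
    [[0,0,-0.2],[0,0,0]],
    [[0,0,-0.3],[0,0,0]],
    [[0,0,-0.3],[0,0,0]],
    [[0,0,-0.2],[0,0,0]],
    [[0,0,-0.1],[0,0,0]],
    [[0,0,-0.1],[0,0,0]],
    [[0,0,-0.05],[0,0,0]],
    [[0,0,-0.04],[0,0,0]],
    [[0,0,-0.04],[0,0,0]],
    [[0,0,-0.04],[0,0,0]],
    [[0,0,-0.04],[0,0,0]],
  ],
)

```text
time: 18.27
tool_pos: [547.8, -200.8, 73.0]
tcp_rot: [3.141, -0.0, 0.003]
contact_force: [-1.0, 0.1, -2.4]
grip_width: 21.8
finger_force: 29.9
```

>>> play_rows(
  rows=[
    [[0,0,-0.04],[0,0,0]],
    [[0,0,-0.04],[0,0,0]],
    [[0,0,-0.05],[0,0,0]],
    [[0,0,-0.06],[0,0,0]],
    [[0,0,-0.06],[0,0,0]],
    [[0,0,-0.06],[0,0,0]],
    [[0,0,0],[0,0,0]],
    [[0,0,0],[0,0,0]],
  ],
)

```text
time: 19.27
tool_pos: [547.8, -200.8, 63.8]
tcp_rot: [3.141, -0.0, 0.003]
contact_force: [0.2, -0.5, -1.2]
grip_width: 21.6
finger_force: 29.9
```

```bash
sed -i 's/\[627,-202,0\],z)>/[627.,-202,0.],z)>/' chk.py; python3 chk.py 24 290; python3 -c "
from h import *
o=get_obs();print(o['tool_pos'],o['tcp_rot'],o['moment'],o['contact_force'])
c=capture('side');cv2.imwrite('pics/side5.png',c['frame'][:,:,::-1])"; python3 ov.py side 5 200 80 400 240 3.7
```

```text
(array([ 6.24866359e+02, -2.02890041e+02, -2.64253403e-02]), np.float64(0.001289666125185804))
(array([ 6.25277253e+02, -2.03265819e+02, -2.69257597e-02]), np.float64(0.0012867885736316616))
(array([ 6.24687704e+02, -2.03312605e+02, -3.77382413e-02]), np.float64(0.001406687853696893))
[264 301] [160 181]
[264 316] [154 182]
[ 547.80841538 -200.8285973    63.82050949] [ 3.14140486e+00 -1.29420968e-04  2.90311641e-03] [-0.03156294  0.06878609 -0.00804059] [-0.27646492  0.00190503 -1.17820409]
```

View pics/side5ov.png

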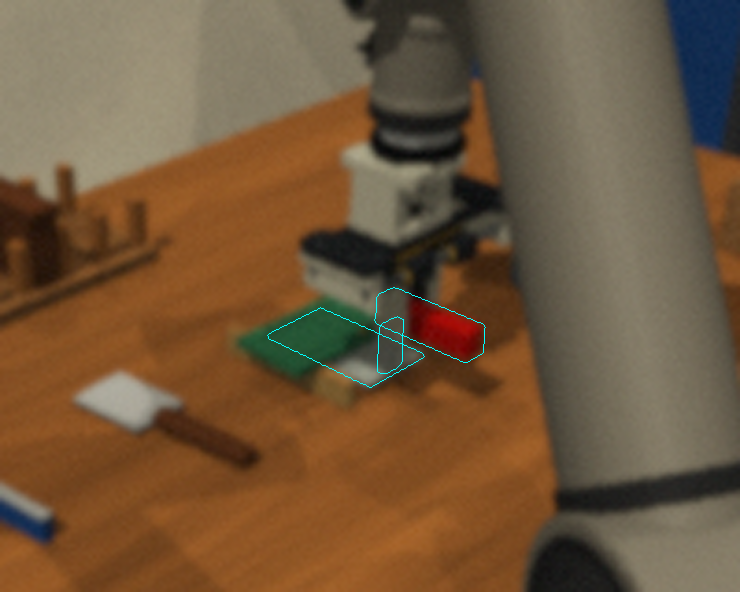

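The door rests on the pine rails and the load has come off the blade. Drawing straight out.

>>> play_rows(
  rows=[
    [[-0.2,0,0],[0,0,0]],
    [[-0.4,0,0],[0,0,0]],
    [[-0.6,0,0],[0,0,0]],
    [[-0.6,0,0],[0,0,0]],
    [[-0.6,0,0],[0,0,0]],
    [[-0.6,0,0],[0,0,0]],
    [[-0.6,0,0],[0,0,0]],
    [[-0.6,0,0],[0,0,0]],
    [[-0.5,0,0],[0,0,0]],
    [[-0.4,0,0],[0,0,0]],
    [[-0.3,0,0],[0,0,0]],
    [[-0.1,0,0],[0,0,0]],
  ],
)

```text
time: 20.92
tool_pos: [382.4, -200.9, 63.8]
tcp_rot: [3.142, -0.0, 0.002]
contact_force: [0.1, 0.8, -0.9]
grip_width: 21.6
finger_force: 29.9
```

```bash
cat > fin.py <<'E'
import sys
from fit import *
for n in('side','top'):
    c=capture(n);cv2.imwrite(f'pics/{n}{sys.argv[1]}.png',c['frame'][:,:,::-1]);D={}
    for q,p,z in(('door',[629,-201,0],24),('dry_stand',[629,-201,0],0)):
        r=trace(q,n)
        if not r: continue
        m=r[0]['mask']
        if q=='door': D[n]=cv2.dilate(m.astype(np.uint8),np.ones((3,3)))
        print(n,q,r[0]['p'],m.sum(),fit({n:c},{n:m},G[q],p,z,D if q!='door' else {}))
E
python3 fin.py 6
```

```text
side door 0.61 693 (array([ 6.26236535e+02, -2.00941204e+02,  7.91252842e-03]), np.float64(0.011194863762433258))
side dry_stand 0.84 209 (array([ 6.27770723e+02, -2.03716443e+02, -1.95675762e-02]), np.float64(0.08176462749719084))
top door 0.68 942 (array([ 6.31244963e+02, -1.99069055e+02, -6.83044628e-03]), np.float64(0.00777172054646669))
top dry_stand 0.73 211 (array([ 6.30224243e+02, -2.00589268e+02,  2.17081663e-02]), np.float64(0.022948473002245586))
```

The door is centred within about 2 mm and square. Laying the spatula down.

>>> play_rows(
  rows=[
    [[0,0,-0.15],[0,0,0]],
    [[0,0,-0.12],[0,0,0]],
    [[0,0,-0.05],[0,0,0]],
    [[0,0,-0.04],[0,0,0]],
    [[0,0,0],[0,0,0]],
    [[0,0,0],[0,0,0]],
  ],
)

```text
time: 21.98
tool_pos: [382.8, -200.8, 53.0]
tcp_rot: [3.141, -0.0, 0.003]
contact_force: [0.2, -0.2, -1.0]
grip_width: 21.9
finger_force: 29.9
```

>>> play_rows(
  rows=[
    [[0,0,0],[0,0,0]],
    [[0,0,0],[0,0,0]],
    [[0,0,0],[0,0,0]],
    [[0,0,0],[0,0,0]],
    [[0,0,0],[0,0,0]],
    [[0,0,0],[0,0,0]],
    [[0,0,0],[0,0,0]],
    [[0,0,0],[0,0,0]],
  ],
  hand=1,
)

```text
time: 22.98
tool_pos: [382.8, -200.8, 52.9]
tcp_rot: [3.142, 0.0, 0.003]
contact_force: [0.0, 0.6, 0.9]
grip_width: 91.6
finger_force: 0.0
```

>>> play_rows(
  rows=[
    [[0,0,0.2],[0,0,0]],
    [[0,0,0.5],[0,0,0]],
    [[0,0,0.8],[0,0,0]],
    [[0,0,1],[0,0,0]],
    [[0,0,1],[0,0,0]],
    [[0,0,1],[0,0,0]],
    [[0,0,1],[0,0,0]],
    [[0,0,0.6],[0,0,0]],
    [[0,0,0.2],[0,0,0]],
    [[0,0,0],[0,0,0]],
  ],
)

```text
time: 24.22
tool_pos: [382.6, -200.7, 241.9]
tcp_rot: [3.141, -0.0, 0.003]
contact_force: [0.1, 0.5, -0.1]
grip_width: 91.4
finger_force: 0.0
```

```bash
python3 fin.py 7; python3 - <<'E'
from h import *
C={n:capture(n) for n in('side','top')}
for q in('scraper','calipers','paint_tin','brush_pot','lifter'):
    for n in C:
        r=pinpoint(q,n)
        if r: print(q,n,np.round(r[0]['at'],1),round(r[0]['p'],2))
a=cv2.imread('pics/side7.png');cv2.imwrite('pics/side7c.png',cv2.resize(a[60:330,90:400],None,fx=2.2,fy=2.2))
E
```

```text
side door 0.66 658 (array([ 6.26909530e+02, -2.00194359e+02,  1.71378971e-02]), np.float64(0.03290824775710972))
side dry_stand 0.51 205 (array([ 6.29610855e+02, -2.04304377e+02, -2.87732310e-02]), np.float64(0.12926239884711557))
top door 0.63 915 (array([ 6.30594474e+02, -1.98561814e+02, -2.25579527e-02]), np.float64(0.01664946156998069))
top dry_stand 0.59 214 (array([ 6.30894280e+02, -2.00528038e+02,  2.18605871e-02]), np.float64(0.009789941689193728))
scraper side [196.4 244.7] 0.88
scraper top [172.2 256.3] 0.58
paint_tin side [302.8 119.5] 0.95
paint_tin top [203.4 125.4] 0.6
brush_pot side [153.1 344.5] 0.97
brush_pot top [192.9 369.2] 0.86
lifter side [193.7 330. ] 0.67
lifter top [220.1 300.2] 0.76
```

View pics/side7c.png

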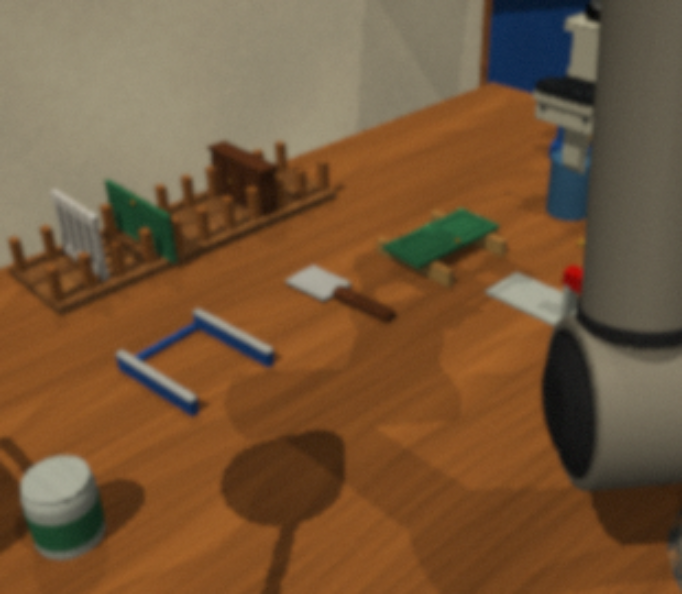

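The door lies across both pine rails at crop (440,238). The spatula is flat at (530,297), and the bystanders have not moved. Handing in.

```bash
python3 -c "
from plant import bot
print(bot.close_job())"
```

```text
the job is handed in; nothing more can be done
None
```

The door lies across both rails of the drying stand, centred within about 2 mm and square within about 2° by camera; the blade is fully out, the spatula flat on the desk, and the job was handed in at about 25 s.

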